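# Put the colour-coded prep kit back in its trays

## Robot

A 6-joint arm with a two-finger parallel gripper is mounted at the origin on the work surface. World frame = base frame: x ahead of the robot, y to its left, z up, the work surface at z = 0. Lengths are in mm, angles in rad, forces in N, time in s.
With the tool pointing down it reaches from about 300 to 850 mm from the base axis. Payload 5.4 kg.
Tool frame: the origin (TCP) lies at the very end of the fingers, on their centre line; the grasp point (between the pads) lies 19 mm behind it; z points along the fingers, y is the direction in which the jaws open and shut (so a half turn about z gives the same grasp; the last joint's range is limited). The gripper opens to 85 mm and grips with 20 to 120 N. Pads are 22 mm wide; open, the fingers measure 114 mm over their backs; the gripper's body (76 mm by 85 mm) begins 54 mm behind the grasp point. The pads swing forward as they close: fully open they stand 13 mm farther back than shut.
Start: joints at [-1.536, 0.158, 1.597, -0, 1.386, -0.21], TCP at [139.335, -557.846, 231.299] pointing down, gripper open.
Joint ranges: [-2.91, 2.91], [-0.94, 2.29], [0.18, 2.7], [-1.29, 4.43], [0.17, 2.64], [-3, 3]. Speed limits (rad/s): [2.57, 2.57, 3.14, 3.14, 3.14, 3.14].

## Interface

Orientations are given as a unit quaternion [w, x, y, z].
In Python, from station import arm gives the robot as it stands.
- The arm moves only by the tool servo_tool, never from a script. Its argument "steps" is a list of rows, each an object with "grip": the closure, from 0 (fully open) to 1 (shut); "slide": the shift along the tool's x, y, z normalised to -1 to 1, where 1 is 0.3 m, a list of three; "turn": the turn about the tool's z normalised to -1 to 1, where 1 is 45 degrees. In form: [{"grip": grip, "slide": [dx, dy, dz], "turn": turn}, ...]. A call has exactly 10 rows; each row is the pose to reach, as a shift and turn from the pose measured when the call began, along the tool's axes at that moment; what a row does not reach only later rows make up. A row lasts 1/8 s, in which the tool goes at most 62.5 mm and 10.7 degrees, less where a joint would pass 70% of its speed; a pose out of reach is approached as far as the arm can. A call with a number of a shift or a turn outside -1 to 1 is refused whole. A call with a gripper value outside its range is refused whole. The fingers move at their own pace and stop on an object; "force" is the grip in N (left out, the last holds). Time passes only in rows, so rows that repeat a pose let the fingers close, or fill a call up. It gives the time, the measured TCP pose, the force and the opening at its end, in the units of the state.
- arm.read_state(): the state, without advancing time (a new reading comes with each control period).
- arm.camera(name): name is "scene" or "top" or "wrist"; returns (picture, depth): 420x560x3 uint8, blue, green, red; 420x560 float32, mm along the optical axis (not along the pixel's ray), 0 where there is no reading.
- arm.calibration(name): a dict with "K" (3x3 intrinsics, pixels), "D" ([k1, k2, p1, p2, k3] as OpenCV has them; the pictures are not rectified), "rvec" (rotation vector, rad) and "tvec" (3), from world to camera coordinates, as OpenCV has them. Camera axes: x right, y down, z forward; pixel columns grow to the right and rows downward; lengths in mm; the calibration is good to about 2 mm. A picture is of the moment at which its call begins: read the wrist's pose just before it. calibration takes no time and is no camera call; for the wrist camera it gives the pose at the moment of the call.
- arm.finish_job(): hands the job in, once; it reports no verdict.
Trained networks look in the newest picture that a camera, given by its name, has taken for a name from the list of things; names that differ only in an ending like _2 or _b are one class to them, and where a whole thing is asked for, a point or a joint stands for the part that bears it (a point fixed in the world has none). Each returns a list of dicts, best first, with "conf" (0 to 1); they miss things now and then, are a little off and sometimes report something else, mostly with a low value. They report only what shows in the picture. A call takes as long as a camera call. They do not tell look-alikes from the thing itself.
- arm.regions_of(name, camera): "region" (420x560 bool, what is visible of it) and "extent" ([left, top, width, height] in pixels, round what is visible of it).
The state is a dict: "time": time; "q": joint angles; "joint_velocities": joint speeds; "joint_torque": joint torques, N m; "tool_pos": TCP position; "tcp_rot": TCP orientation; "wrist_force": force on the tool from outside, world axes, zero at the start; "torque": the same for the moment, N m; "grip_width": finger opening in mm.
Only numpy, scipy, OpenCV 4.12 (cv2) and the standard library are available. Lean on these libraries where they do the work, as an engineer would, in place of code of your own. Each camera call takes 0.05 s, during which the arm holds its last target. There are 200 camera calls.

## Task

Put the washed kit away by colour: the green-lidded shaker and the green bag clip into the green tray, the yellow portion cup into the yellow tray, the red-lidded shaker and the red bag clip into the red tray, each standing upright on the tray's floor as it stands on the table now. Red is for raw meat, so leave both red things where they are until all the green and yellow ones are in their trays. Leave the brown jar and the white ramekin undisturbed.

Things in the scene. Friction and masses are not known exactly. Their poses are not given: they have to be found in the camera images.
- green_shaker_mid (a point): seasoning shaker with a green lid: upright steel cylinder 52 mm in diameter, 85 mm high, the top 19 mm is the green lid, bevelled above 78 mm (grip below that). About 0.18 kg. The point is its centre, 42.5 mm above its underside; z up
- green_clip_mid (a point): green plastic bag clip (rigid, its spring does not give), standing jaws down, wings up: jaws 84 mm long (its x), 24 mm thick (its y), 18 mm high; above them two wings 60 mm long and 24 mm over their outer faces up to 40 mm, a steel spring between them. Pinch it across the wings, along its y. About 0.05 kg. The point is its centre, 20 mm above its underside; z up
- yellow_cup_mid (a point): yellow plastic portion cup, open at the top, upright: straight round wall 60 mm in outer diameter, 4 mm thick, 60 mm high. About 0.07 kg. The point is its centre, 30 mm above its underside; z up
- red_shaker_mid (a point): seasoning shaker with a red lid: upright steel cylinder 52 mm in diameter, 85 mm high, the top 19 mm is the red lid, bevelled above 78 mm (grip below that). About 0.18 kg. The point is its centre, 42.5 mm above its underside; z up
- red_clip_mid (a point): red plastic bag clip (rigid, its spring does not give), standing jaws down, wings up: jaws 84 mm long (its x), 24 mm thick (its y), 18 mm high; above them two wings 60 mm long and 24 mm over their outer faces up to 40 mm, a steel spring between them. Pinch it across the wings, along its y. About 0.05 kg. The point is its centre, 20 mm above its underside; z up
- tray_green: green plastic tray, fixed to the table, low rim: 130 mm along its x, 170 mm along its y, 16 mm high overall, walls and floor 4 mm thick (inside 122 x 162 mm, inner floor 4 mm above the origin). Origin: centre of its underside; z up
- tray_yellow: yellow plastic tray, fixed to the table, low rim: 130 mm along its x, 170 mm along its y, 16 mm high overall, walls and floor 4 mm thick (inside 122 x 162 mm, inner floor 4 mm above the origin). Origin: centre of its underside; z up
- tray_red: red plastic tray, fixed to the table, low rim: 130 mm along its x, 170 mm along its y, 16 mm high overall, walls and floor 4 mm thick (inside 122 x 162 mm, inner floor 4 mm above the origin). Origin: centre of its underside; z up
- jar_mid (a point): bystander: brown (amber) glass jar with a white cap, 56 mm in diameter, 85 mm high; the point is its axis, 42.5 mm above its underside; z up
- ramekin_mid (a point): bystander: white ceramic ramekin, 66 mm in diameter at the rim, 40 mm high; the point is its axis, 20 mm above its underside; z up
Not all that is in view belongs to the job. Leave any pink look-alike of the part that bears green_clip_mid alone.

How it is judged (in metres and radians):
On the way:
1. both green things and the yellow cup stand in their trays while both red things are still where they started (within 30 mm) (x of green_shaker_mid in the frame of tray_green between -0.06 and 0.06 m and y of green_shaker_mid in the frame of tray_green between -0.08 and 0.08 m and z of green_shaker_mid in the frame of tray_green between 0.0405 and 0.0525 m and angle between each of green_shaker_mid, green_clip_mid, yellow_cup_mid's own z axis and vertical below 0.15 rad and x of green_clip_mid in the frame of tray_green between -0.06 and 0.06 m and y of green_clip_mid in the frame of tray_green between -0.08 and 0.08 m and z of green_clip_mid in the frame of tray_green between 0.018 and 0.03 m and x of yellow_cup_mid in the frame of tray_yellow between -0.06 and 0.06 m and y of yellow_cup_mid in the frame of tray_yellow between -0.08 and 0.08 m and z of yellow_cup_mid in the frame of tray_yellow between 0.028 and 0.04 m and distance of each of red_shaker_mid, red_clip_mid from where it was at the start of the episode below 0.03 m), for 0.2 s.
At the end, for the whole second after the job is handed in: Each of the five things stands upright (within 0.15 rad) on the floor of the tray of its own colour (its centre within 60 mm of the tray's centre along the tray's x and 80 mm along its y, height within 6 mm of standing on the tray floor), released by the robot and at rest (under 20 mm/s) (x of green_shaker_mid in the frame of tray_green between -0.06 and 0.06 m and y of green_shaker_mid in the frame of tray_green between -0.08 and 0.08 m and z of green_shaker_mid in the frame of tray_green between 0.0405 and 0.0525 m and angle between each of green_shaker_mid, green_clip_mid, yellow_cup_mid, red_shaker_mid, red_clip_mid's own z axis and vertical below 0.15 rad and linear speed of each of green_shaker, green_clip, yellow_cup, red_shaker, red_clip below 0.02 m/s and x of green_clip_mid in the frame of tray_green between -0.06 and 0.06 m and y of green_clip_mid in the frame of tray_green between -0.08 and 0.08 m and z of green_clip_mid in the frame of tray_green between 0.018 and 0.03 m and x of yellow_cup_mid in the frame of tray_yellow between -0.06 and 0.06 m and y of yellow_cup_mid in the frame of tray_yellow between -0.08 and 0.08 m and z of yellow_cup_mid in the frame of tray_yellow between 0.028 and 0.04 m and x of red_shaker_mid in the frame of tray_red between -0.06 and 0.06 m and y of red_shaker_mid in the frame of tray_red between -0.08 and 0.08 m and z of red_shaker_mid in the frame of tray_red between 0.0405 and 0.0525 m and x of red_clip_mid in the frame of tray_red between -0.06 and 0.06 m and y of red_clip_mid in the frame of tray_red between -0.08 and 0.08 m and z of red_clip_mid in the frame of tray_red between 0.018 and 0.03 m); the robot touches nothing.
It fails at once if the jar is shifted by more than 25 mm or tipped over (distance of jar_mid from where it was at the start of the episode above 0.025 m or angle between jar_mid's own z axis and vertical above 0.4 rad).
It fails at once if the ramekin is shifted by more than 25 mm or tipped over (distance of ramekin_mid from where it was at the start of the episode above 0.025 m or angle between ramekin_mid's own z axis and vertical above 0.4 rad).
It fails at once if a red thing is moved by more than 30 mm while a green or yellow thing is not yet inside its tray (distance of any of red_shaker_mid, red_clip_mid from where it was at the start of the episode above 0.03 m and not (x of green_shaker_mid in the frame of tray_green between -0.06 and 0.06 m and y of green_shaker_mid in the frame of tray_green between -0.08 and 0.08 m and x of green_clip_mid in the frame of tray_green between -0.06 and 0.06 m and y of green_clip_mid in the frame of tray_green between -0.08 and 0.08 m and x of yellow_cup_mid in the frame of tray_yellow between -0.06 and 0.06 m and y of yellow_cup_mid in the frame of tray_yellow between -0.08 and 0.08 m)).
It also fails if it takes over 120 s, if anything falls off the work surface, if the arm or the gripper's body presses on something with over 40 N, if the wrist force passes 120 N, or if a joint passes its speed limit or range.

## Working session

There is one attempt and no reset: what is moved stays moved. The work goes in short steps, Python scripts to look and compute and a tool call to move; the robot and the scene stay as the last step left them, time stands still between calls to the robot, and variables do not carry over. Pictures are saved under pics/ and viewed, about 12 in all and at most 16, crops included, and the job is handed in when it is done.

Besides the shell and the picture viewer there is one more tool, called after "Request:" as name([rows], argument=value, ...), one row to a line, values as JSON. servo_tool: Moves the arm, as the interface text tells. Scaled input: -1 to 1 covers 0.3 m each way for a shift and 45 degrees each way for a turn. Its arguments: {"type":"object","properties":{"steps":{"type":"array"},"force":{"type":"number"}},"required":["steps"]}

```bash
mkdir -p pics; ls; python3 - <<'E'
from station import arm
import cv2
s=arm.read_state();print(s)
for n in("top","scene"):
    p,d=arm.camera(n);cv2.imwrite(f"pics/{n}0.png",p)
    c=arm.calibration(n);print(n,c)
E
```

```text
pics
{'time': 0.0, 'q': array([-1.53614998e+00,  1.59043728e-01,  1.59828596e+00, -1.69703221e-05,
        1.38621528e+00, -2.10110713e-01]), 'joint_velocities': array([-0.00082623, -0.00041723, -0.00138357, -0.00046144,  0.00059803,
        0.00021542]), 'joint_torque': array([-1.06703275e-03, -3.96005380e+01, -3.31428874e+01, -3.18899820e-04,
        8.54518526e-03,  1.21979500e-05]), 'tool_pos': array([ 139.28057787, -557.22896862,  230.2929996 ]), 'tcp_rot': array([-9.73132342e-04,  9.92520425e-01,  1.22074788e-01,  7.72230434e-05]), 'wrist_force': array([ 0.32806011,  0.20280313, -0.97558228]), 'torque': array([-0.03558004,  0.00579424, -0.01734057]), 'grip_width': 85.40487054282512}
top {'K': array([[424.57864013,   0.        , 276.91563025],
       [  0.        , 424.57864013, 210.42309577],
       [  0.        ,   0.        ,   1.        ]]), 'D': array([-0.08214976,  0.        ,  0.        ,  0.        ,  0.        ]), 'rvec': array([ 2.11417593, -2.15750098,  0.1498441 ]), 'tvec': array([ 12.8106806 , 502.48797573, 885.21849829])}
scene {'K': array([[482.45546548,   0.        , 273.92214366],
       [  0.        , 482.45546548, 210.29178047],
       [  0.        ,   0.        ,   1.        ]]), 'D': array([-0.15426701,  0.        ,  0.        ,  0.        ,  0.        ]), 'rvec': array([ 2.29172991,  1.00328412, -0.36124252]), 'tvec': array([-348.30408457, -221.08186296, 1407.81201412])}
```

View pics/top0.png

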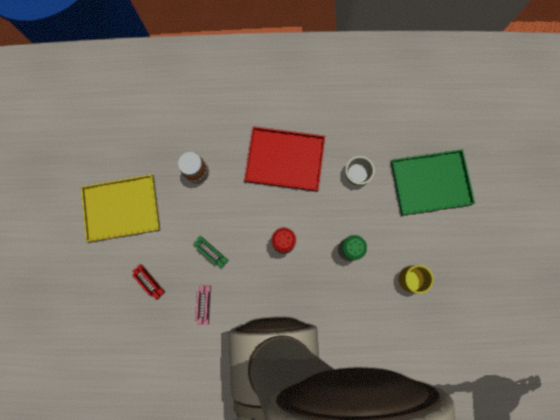

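View pics/scene0.png

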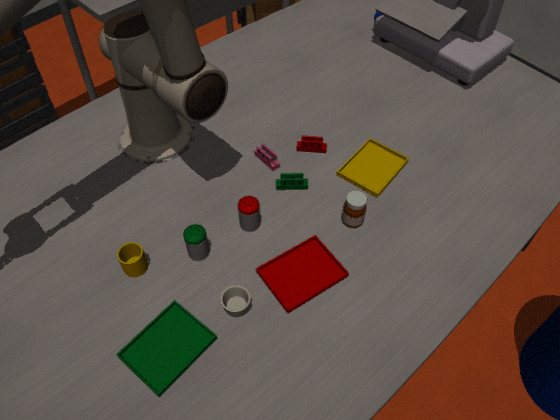

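The top view shows:
- Green clip at (210,252). Look-alikes are the pink clip (203,305) and the red clip (148,282).
- Green shaker (354,247) versus red shaker (284,240).
- Yellow cup (416,279) versus ramekin (359,171).
- Jar (192,166).
- Trays: yellow (120,208), red (285,160), green (432,183).

Next I'll measure and make a close crop.

```bash
cat > h.py <<'E'
from station import arm
import cv2, numpy as np
from scipy.spatial.transform import Rotation as R
NAMES=["green_shaker_mid","green_clip_mid","yellow_cup_mid","red_shaker_mid","red_clip_mid","tray_green","tray_yellow","tray_red","jar_mid","ramekin_mid"]
def world(cam,d,c=None):
    c=c or arm.calibration(cam)
    v,u=np.mgrid[:420,:560]
    n=cv2.undistortPoints(np.stack([u,v],-1).reshape(-1,1,2).astype(float),c["K"],c["D"]).reshape(420,560,2)
    P=np.dstack([n*d[...,None],d])-c["tvec"]
    return P@cv2.Rodrigues(c["rvec"])[0]
def hue(p):
    h=cv2.cvtColor(p,cv2.COLOR_BGR2HSV);return h
def rect(P):
    (c,(w,h),a)=cv2.minAreaRect(P[:,:2].astype(np.float32))
    if w<h:w,h,a=h,w,a+90
    return np.round([*c,w,h],1),round((a+90)%180-90,1)
def see(cam="top",names=NAMES,topmm=8):
    p,d=arm.camera(cam);W=world(cam,d);out={}
    for n in names:
        for r in arm.regions_of(n,cam):
            if r["conf"]<.3: continue
            m=r["region"]&(d>0)
            Q=W[m]; z=Q[:,2]; zt=np.percentile(z,95) if len(z) else 0
            T=Q[z>zt-topmm]
            if len(T)<5: continue
            print(n,round(r["conf"],2),r["extent"],"bgr",p[m].mean(0).round(),"ztop %.0f"%zt,"top rect",*rect(T),"full",*rect(Q[z>zt-(topmm if 'tray' in n else 30)]),len(T))
    return p,d,W
E
python3 - <<'E'
from h import *
p,d,W=see()
cv2.imwrite("pics/crop1.png",cv2.resize(p[215:340,120:450],None,fx=2.4,fy=2.4,interpolation=cv2.INTER_CUBIC))
E
```

```text
green_shaker_mid 0.58 [341.8, 239.3, 26.9, 22.4] bgr [55. 92. 49.] ztop 87 top rect [ 415.7 -154.8   49.3   48.3] -65.0 full [ 416.6 -154.8   51.1   50.2] -3.3 444
green_clip_mid 0.94 [191.7, 238.0, 36.7, 25.8] bgr [64. 94. 62.] ztop 41 top rect [417.6 151.5  60.   24.6] 48.4 full [417.2 151.   83.6  24.6] 48.4 146
green_clip_mid 0.77 [195.6, 281.6, 18.0, 41.4] bgr [ 95.  89. 125.] ztop 41 top rect [303.1 166.7  59.9  25.1] -4.3 full [301.8 166.8  82.8  25.2] -4.2 158
yellow_cup_mid 0.79 [397.4, 262.8, 33.6, 31.8] bgr [ 33. 101. 109.] ztop 61 top rect [ 348.3 -290.7   59.2   58.2] 87.8 full [ 348.4 -290.8   59.3   58.5] 86.2 201
red_shaker_mid 0.65 [272.5, 225.9, 20.4, 27.5] bgr [ 33.  38. 139.] ztop 87 top rect [436.3  -8.6  48.3  47.7] 14.7 full [434.9  -9.2  49.6  49.2] 89.1 432
red_shaker_mid 0.36 [133.6, 262.7, 30.7, 36.2] bgr [ 43.  47. 112.] ztop 41 top rect [354.6 290.3  59.4  24.6] 41.4 full [355.5 291.   83.4  24.7] 41.6 161
red_clip_mid 0.91 [131.6, 264.6, 34.4, 33.7] bgr [ 43.  48. 112.] ztop 41 top rect [354.5 290.3  59.4  24.7] 41.4 full [354.9 290.4  83.9  24.9] 41.2 166
tray_green 0.65 [386.4, 147.7, 86.7, 63.2] bgr [ 58. 110.  45.] ztop 16 top rect [ 566.2 -353.2  171.3  131.4] -82.8 full [ 566.2 -353.2  171.3  131.4] -82.8 632
tray_yellow 0.95 [85.1, 175.2, 72.1, 68.5] bgr [ 39. 150. 162.] ztop 16 top rect [521.3 362.3 171.3 133.2] -82.2 full [521.3 362.3 171.3 133.2] -82.2 671
tray_red 0.88 [241.3, 123.1, 85.1, 70.5] bgr [ 35.  41. 159.] ztop 16 top rect [628.  -16.  170.6 131.7] 80.6 full [628.  -16.  170.6 131.7] 80.6 611
jar_mid 0.58 [177.0, 152.1, 31.3, 35.1] bgr [114. 120. 125.] ztop 87 top rect [601.  184.8  47.1  46.6] 70.1 full [599.7 185.2  48.3  48.3] 55.9 408
ramekin_mid 0.81 [345.0, 151.5, 29.7, 33.6] bgr [122. 130. 130.] ztop 41 top rect [ 589.8 -181.4   64.    63.9] 61.4 full [ 589.8 -181.4   64.    63.9] 61.4 230
```

View pics/crop1.png

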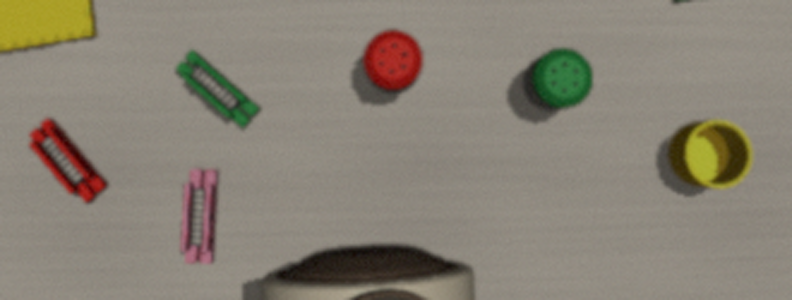

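The crop confirms the choice: the green clip is at (210,252) in the full picture, and the pink look-alike is clearly at (203,305). I'll start moving, with the green shaker first.

```bash
cat >> h.py <<'E'
def go(x,y,z,a=None):
    "slide and turn from the present pose to TCP x,y,z (mm), tool-x yaw a (deg)"
    s=arm.read_state();w,i,j,k=s["tcp_rot"];r=R.from_quat([i,j,k,w])
    t=r.apply([1,0,0]);yaw=np.degrees(np.arctan2(t[1],t[0]))
    sl=r.inv().apply(np.array([x,y,z])-s["tool_pos"])/300
    dt=0 if a is None else ((yaw-a+90)%180-90)/45
    print("t %.2f tcp"%s["time"],s["tool_pos"].round(1),"yaw %.1f"%yaw,"q",s["q"].round(2),"w %.1f"%s["grip_width"],"F",s["wrist_force"].round(1),"-> slide",sl.round(3),"turn %.3f"%dt)
E
python3 -c "
from h import *
go(416,-155,230,7)"
```

```text
t 0.65 tcp [ 139.3 -557.9  231.3] yaw 14.0 q [-1.54  0.16  1.6  -0.    1.39 -0.21] w 85.3 F [ 0.3 -0.4  0. ] -> slide [ 1.22  -1.079  0.004] turn 0.156
```

Request:
servo_tool([
  {"grip":0,"slide":[0.06,-0.05,0],"turn":0.03},
  {"grip":0,"slide":[0.15,-0.13,0],"turn":0.06},
  {"grip":0,"slide":[0.25,-0.22,0],"turn":0.1},
  {"grip":0,"slide":[0.35,-0.31,0],"turn":0.15},
  {"grip":0,"slide":[0.45,-0.4,0],"turn":0.15},
  {"grip":0,"slide":[0.55,-0.49,0],"turn":0.15},
  {"grip":0,"slide":[0.65,-0.58,0],"turn":0.15},
  {"grip":0,"slide":[0.75,-0.67,0],"turn":0.15},
  {"grip":0,"slide":[0.82,-0.74,0],"turn":0.15},
  {"grip":0,"slide":[0.88,-0.79,0],"turn":0.15},
], force=50)

```text
time: 1.9
tool_pos: [338.6, -262.8, 231.5]
tcp_rot: [0.0, 0.998, 0.064, 0.0]
wrist_force: [0.3, 0.1, 0.3]
grip_width: 85.7
```

```bash
python3 -c "
from h import *
go(416,-155,33,7)"
```

```text
t 1.90 tcp [ 338.6 -262.8  231.5] yaw 7.3 q [-0.94 -0.24  1.98  0.    1.4   0.5 ] w 85.7 F [0.3 0.1 0.3] -> slide [ 0.302 -0.324  0.662] turn 0.007
```

Request:
servo_tool([
  {"grip":0,"slide":[0.1,-0.11,0],"turn":0},
  {"grip":0,"slide":[0.22,-0.24,0],"turn":0},
  {"grip":0,"slide":[0.3,-0.325,0],"turn":0},
  {"grip":0,"slide":[0.3,-0.325,0.1],"turn":0},
  {"grip":0,"slide":[0.3,-0.325,0.25],"turn":0},
  {"grip":0,"slide":[0.3,-0.325,0.4],"turn":0},
  {"grip":0,"slide":[0.3,-0.325,0.52],"turn":0},
  {"grip":0,"slide":[0.3,-0.325,0.61],"turn":0},
  {"grip":0,"slide":[0.3,-0.325,0.66],"turn":0},
  {"grip":0,"slide":[0.3,-0.325,0.66],"turn":0},
])

```text
time: 3.15
tool_pos: [415.1, -154.4, 33.0]
tcp_rot: [-0.0, 0.998, 0.064, -0.0]
wrist_force: [0.5, 0.1, 0.5]
grip_width: 85.6
```

```bash
python3 -c "
from h import *
go(416,-155,33,7)
p,d=arm.camera('wrist');cv2.imwrite('pics/w1.png',p)"
```

```text
t 3.15 tcp [ 415.1 -154.4   33. ] yaw 7.3 q [-0.63  0.09  2.11 -0.    0.94  0.81] w 85.6 F [0.5 0.1 0.5] -> slide [ 0.003  0.002 -0.   ] turn 0.007
```

View pics/w1.png

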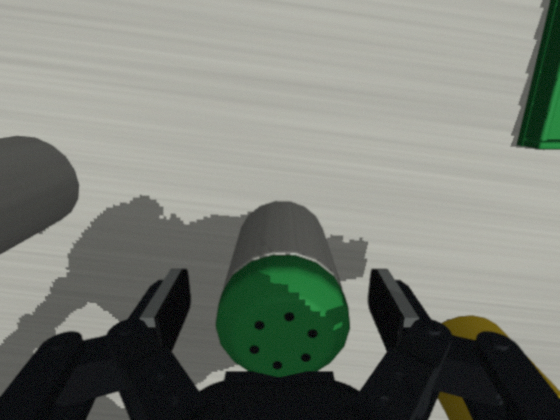

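The wrist view shows the green shaker at (283,315), centred between the fingers. I'll close and lift.

Request:
servo_tool([
  {"grip":0.5,"slide":[0,0,0],"turn":0},
  {"grip":1,"slide":[0,0,0],"turn":0},
  {"grip":1,"slide":[0,0,0],"turn":0},
  {"grip":1,"slide":[0,0,0],"turn":0},
  {"grip":1,"slide":[0,0,0],"turn":0},
  {"grip":1,"slide":[0,0,-0.05],"turn":0},
  {"grip":1,"slide":[0,0,-0.15],"turn":0},
  {"grip":1,"slide":[0,0,-0.25],"turn":0},
  {"grip":1,"slide":[0,0,-0.35],"turn":0},
  {"grip":1,"slide":[0,0,-0.4],"turn":0},
])

```text
time: 4.45
tool_pos: [416.5, -155.3, 156.2]
tcp_rot: [0.001, 0.998, 0.064, 0.002]
wrist_force: [-0.3, 0.6, -1.6]
grip_width: 50.8
```

```bash
python3 - <<'E'
from h import *
def loc(c,ax,x,y):
    a=np.radians(ax);return np.round([c[0]+x*np.cos(a)-y*np.sin(a),c[1]+x*np.sin(a)+y*np.cos(a)],1)
for n,c,ax in(("g",(566.2,-353.2),7.2),("r",(628,-16),-9.4)):
    print(n,loc(c,ax,0,-42),loc(c,ax,0,42))
go(*loc((566.2,-353.2),7.2,0,-42),153,7.2)
E
```

```text
g [ 571.5 -394.9] [ 560.9 -311.5]
r [621.1 -57.4] [634.9  25.4]
t 4.45 tcp [ 416.5 -155.3  156.2] yaw 7.3 q [-0.63 -0.12  2.03 -0.    1.22  0.81] w 50.8 F [-0.3  0.6 -1.6] -> slide [0.411 0.858 0.015] turn 0.003
```

Request:
servo_tool([
  {"grip":1,"slide":[0.02,0.04,0],"turn":0},
  {"grip":1,"slide":[0.06,0.13,0],"turn":0},
  {"grip":1,"slide":[0.12,0.25,0],"turn":0},
  {"grip":1,"slide":[0.19,0.39,0],"turn":0},
  {"grip":1,"slide":[0.26,0.53,0],"turn":0},
  {"grip":1,"slide":[0.32,0.66,0],"turn":0},
  {"grip":1,"slide":[0.37,0.76,0],"turn":0},
  {"grip":1,"slide":[0.4,0.83,0],"turn":0},
  {"grip":1,"slide":[0.41,0.86,0],"turn":0},
  {"grip":1,"slide":[0.41,0.86,0],"turn":0},
])

```text
time: 5.7
tool_pos: [570.9, -395.6, 155.9]
tcp_rot: [0.001, 0.998, 0.064, 0.001]
wrist_force: [0.3, -0.8, -0.8]
grip_width: 50.7
```

```bash
python3 -c "
from h import *
go(571.5,-394.9,39,7.2)"
```

```text
t 5.70 tcp [ 570.9 -395.6  155.9] yaw 7.3 q [-0.78  0.52  1.3   0.    1.32  0.66] w 50.7 F [ 0.3 -0.8 -0.8] -> slide [ 0.002 -0.003  0.39 ] turn 0.002
```

Request:
servo_tool([
  {"grip":1,"slide":[0,0,0.06],"turn":0},
  {"grip":1,"slide":[0,0,0.16],"turn":0},
  {"grip":1,"slide":[0,0,0.26],"turn":0},
  {"grip":1,"slide":[0,0,0.33],"turn":0},
  {"grip":1,"slide":[0,0,0.37],"turn":0},
  {"grip":1,"slide":[0,0,0.385],"turn":0},
  {"grip":1,"slide":[0,0,0.39],"turn":0},
  {"grip":1,"slide":[0,0,0.395],"turn":0},
  {"grip":1,"slide":[0,0,0.395],"turn":0},
  {"grip":0.3,"slide":[0,0,0.395],"turn":0},
])

```text
time: 6.95
tool_pos: [571.7, -396.3, 38.3]
tcp_rot: [0.001, 0.998, 0.064, 0.002]
wrist_force: [-0.1, 0.3, 0.2]
grip_width: 59.9
```

Request:
servo_tool([
  {"grip":0.2,"slide":[0,0,0],"turn":0},
  {"grip":0.2,"slide":[0,0,0],"turn":0},
  {"grip":0.2,"slide":[0,0,0],"turn":0},
  {"grip":0.2,"slide":[0,0,-0.05],"turn":0},
  {"grip":0.2,"slide":[0,0,-0.15],"turn":0},
  {"grip":0.2,"slide":[0,0,-0.3],"turn":0},
  {"grip":0.2,"slide":[0,0,-0.45],"turn":0},
  {"grip":0,"slide":[0,0,-0.5],"turn":0},
  {"grip":0,"slide":[0,0,-0.5],"turn":0},
  {"grip":0,"slide":[0,0,-0.5],"turn":0},
])

```text
time: 8.2
tool_pos: [570.3, -395.1, 185.8]
tcp_rot: [-0.0, 0.998, 0.064, 0.0]
wrist_force: [-0.1, -0.2, -0.5]
grip_width: 85.4
```

```bash
python3 -c "
from h import *
see('top',['green_shaker_mid','yellow_cup_mid'])
go(348.4,-290.8,190,7.2)"
```

```text
green_shaker_mid 0.59 [440.5, 162.6, 37.2, 25.8] bgr [42. 68. 38.] ztop 90 top rect [ 573.4 -381.    79.5   47.6] 82.8 full [ 573.6 -381.7   79.9   49.7] 81.2 352
t 8.35 tcp [ 570.4 -395.2  185.9] yaw 7.3 q [-0.78  0.49  1.27  0.    1.38  0.66] w 85.4 F [-0.1 -0.7  0.1] -> slide [-0.69  -0.439 -0.014] turn 0.002
```

Request:
servo_tool([
  {"grip":0,"slide":[-0.1,-0.06,0],"turn":0},
  {"grip":0,"slide":[-0.25,-0.16,0],"turn":0},
  {"grip":0,"slide":[-0.41,-0.26,0],"turn":0},
  {"grip":0,"slide":[-0.57,-0.36,0],"turn":0},
  {"grip":0,"slide":[-0.66,-0.42,0],"turn":0},
  {"grip":0,"slide":[-0.69,-0.44,0],"turn":0},
  {"grip":0,"slide":[-0.69,-0.44,0.1],"turn":0},
  {"grip":0,"slide":[-0.69,-0.44,0.2],"turn":0},
  {"grip":0,"slide":[-0.69,-0.44,0.25],"turn":0},
  {"grip":0,"slide":[-0.69,-0.44,0.25],"turn":0},
])

```text
time: 9.6
tool_pos: [348.2, -290.1, 109.9]
tcp_rot: [-0.001, 0.998, 0.064, -0.0]
wrist_force: [0.0, -0.2, 1.0]
grip_width: 85.4
```

```bash
python3 -c "
from h import *
p,d,W=see('top',['green_shaker_mid'])
go(348.4,-290.8,16,7.2)
cv2.imwrite('pics/t2.png',p)"
```

```text
green_shaker_mid 0.8 [441.4, 160.9, 34.8, 28.6] bgr [44. 75. 39.] ztop 90 top rect [ 571.7 -395.7   47.3   46.5] 32.9 full [ 571.4 -394.8   48.7   47. ] -61.2 375
t 9.70 tcp [ 349.  -291.3  111.6] yaw 7.3 q [-0.96 -0.03  2.04  0.    1.12  0.48] w 85.6 F [0.  0.2 0.6] -> slide [-0.002 -0.002  0.319] turn 0.002
```

View pics/t2.png

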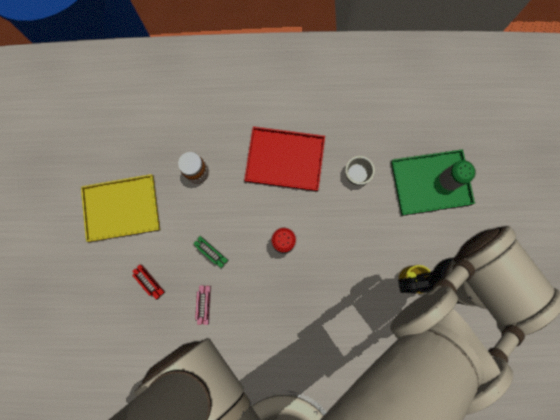

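The green shaker stands in its tray at (462,172), with its top 4 mm higher than on the table. Next is the yellow cup.

Request:
servo_tool([
  {"grip":0,"slide":[0,0,0.1],"turn":0},
  {"grip":0,"slide":[0,0,0.2],"turn":0},
  {"grip":0,"slide":[0,0,0.28],"turn":0},
  {"grip":0,"slide":[0,0,0.32],"turn":0},
  {"grip":0,"slide":[0,0,0.32],"turn":0},
  {"grip":0,"slide":[0,0,0.32],"turn":0},
  {"grip":0.5,"slide":[0,0,0.32],"turn":0},
  {"grip":1,"slide":[0,0,0.32],"turn":0},
  {"grip":1,"slide":[0,0,0.32],"turn":0},
  {"grip":1,"slide":[0,0,0.32],"turn":0},
], force=35)

```text
time: 10.95
tool_pos: [349.7, -292.1, 16.7]
tcp_rot: [0.001, 0.998, 0.064, 0.001]
wrist_force: [-1.2, 1.5, 5.9]
grip_width: 58.7
```

Request:
servo_tool([
  {"grip":1,"slide":[0,0,0],"turn":0},
  {"grip":1,"slide":[0,0,-0.05],"turn":0},
  {"grip":1,"slide":[0,0,-0.15],"turn":0},
  {"grip":1,"slide":[0,0,-0.28],"turn":0},
  {"grip":1,"slide":[0.02,-0.04,-0.4],"turn":0},
  {"grip":1,"slide":[0.08,-0.14,-0.5],"turn":0},
  {"grip":1,"slide":[0.17,-0.28,-0.55],"turn":0},
  {"grip":1,"slide":[0.27,-0.44,-0.55],"turn":0},
  {"grip":1,"slide":[0.36,-0.58,-0.55],"turn":0},
  {"grip":1,"slide":[0.42,-0.7,-0.55],"turn":0},
])

```text
time: 12.2
tool_pos: [448.1, -65.5, 182.4]
tcp_rot: [0.002, 0.998, 0.064, 0.002]
wrist_force: [-0.5, 0.3, -1.3]
grip_width: 58.8
```

```bash
python3 -c "
from h import *
go(521.3,362.3,150,7.8)"
```

```text
t 12.20 tcp [448.1 -65.5 182.4] yaw 7.4 q [-0.41 -0.13  1.99 -0.    1.28  1.03] w 58.8 F [-0.5  0.3 -1.3] -> slide [ 0.424 -1.383  0.105] turn -0.010
```

Request:
servo_tool([
  {"grip":1,"slide":[0.03,-0.1,0],"turn":0},
  {"grip":1,"slide":[0.07,-0.22,0],"turn":0},
  {"grip":1,"slide":[0.11,-0.35,0],"turn":0},
  {"grip":1,"slide":[0.15,-0.49,0],"turn":0},
  {"grip":1,"slide":[0.19,-0.62,0],"turn":0},
  {"grip":1,"slide":[0.23,-0.74,0],"turn":0},
  {"grip":1,"slide":[0.26,-0.85,0],"turn":0},
  {"grip":1,"slide":[0.29,-0.93,0],"turn":0},
  {"grip":1,"slide":[0.31,-0.99,0],"turn":0},
  {"grip":1,"slide":[0.31,-1,0],"turn":0},
])

```text
time: 13.45
tool_pos: [501.9, 244.6, 182.1]
tcp_rot: [0.002, 0.998, 0.065, 0.002]
wrist_force: [-0.1, -0.3, -0.4]
grip_width: 58.9
```

```bash
python3 -c "
from h import *
go(521.3,362.3,22,7.8)"
```

```text
t 13.45 tcp [501.9 244.6 182.1] yaw 7.4 q [ 0.24  0.16  1.7  -0.    1.28  1.68] w 58.9 F [-0.1 -0.3 -0.4] -> slide [ 0.113 -0.383  0.533] turn -0.008
```

Request:
servo_tool([
  {"grip":1,"slide":[0.03,-0.1,0],"turn":0},
  {"grip":1,"slide":[0.07,-0.24,0.03],"turn":0},
  {"grip":1,"slide":[0.1,-0.34,0.1],"turn":0},
  {"grip":1,"slide":[0.113,-0.38,0.2],"turn":0},
  {"grip":1,"slide":[0.113,-0.383,0.32],"turn":0},
  {"grip":1,"slide":[0.113,-0.383,0.42],"turn":0},
  {"grip":1,"slide":[0.113,-0.383,0.49],"turn":0},
  {"grip":1,"slide":[0.113,-0.383,0.52],"turn":0},
  {"grip":1,"slide":[0.113,-0.383,0.535],"turn":0},
  {"grip":1,"slide":[0.113,-0.383,0.535],"turn":0},
])

```text
time: 14.7
tool_pos: [521.9, 362.6, 22.1]
tcp_rot: [0.001, 0.998, 0.065, 0.003]
wrist_force: [-0.3, 0.6, -0.9]
grip_width: 58.7
```

Request:
servo_tool([
  {"grip":0.2,"slide":[0,0,0],"turn":0},
  {"grip":0.1,"slide":[0,0,0],"turn":0},
  {"grip":0.1,"slide":[0,0,0],"turn":0},
  {"grip":0.1,"slide":[0,0,0],"turn":0},
  {"grip":0.1,"slide":[0,0,-0.05],"turn":0},
  {"grip":0.1,"slide":[0,0,-0.15],"turn":0},
  {"grip":0.1,"slide":[0,0,-0.28],"turn":0},
  {"grip":0.1,"slide":[0,0,-0.42],"turn":0},
  {"grip":0.1,"slide":[0,0,-0.5],"turn":0},
  {"grip":0.1,"slide":[0,0,-0.5],"turn":0},
])

```text
time: 15.95
tool_pos: [522.8, 363.8, 175.9]
tcp_rot: [0.0, 0.998, 0.065, 0.006]
wrist_force: [0.7, -0.5, -0.2]
grip_width: 76.8
```

```bash
python3 -c "
from h import *
see('top',['yellow_cup_mid','green_clip_mid','red_clip_mid'])
go(417.4,151.2,100,48.4)"
```

```text
yellow_cup_mid 0.97 [96.0, 188.3, 36.6, 32.7] bgr [ 20.  89. 103.] ztop 65 top rect [521.7 360.3  60.7  60.4] 41.8 full [521.7 360.3  60.7  60.4] 41.8 197
green_clip_mid 0.76 [194.5, 283.4, 18.4, 39.2] bgr [ 96.  89. 126.] ztop 41 top rect [302.8 166.9  60.3  24.7] -4.1 full [301.8 167.   82.6  24.7] -4.0 167
green_clip_mid 0.56 [192.6, 238.5, 36.4, 26.6] bgr [64. 94. 62.] ztop 41 top rect [417.3 151.1  59.8  24.6] 48.6 full [417.3 151.1  83.5  24.5] 48.2 139
red_clip_mid 0.64 [132.1, 264.9, 33.3, 32.8] bgr [ 46.  51. 114.] ztop 41 top rect [354.3 290.5  59.4  25.4] 41.8 full [354.7 290.6  85.1  25.7] 41.7 169
red_clip_mid 0.47 [271.5, 225.6, 21.9, 26.2] bgr [ 37.  42. 139.] ztop 87 top rect [435.8  -9.6  47.4  47.2] -39.9 full [435.   -9.2  49.7  49.3] 89.6 429
t 16.15 tcp [520.1 362.5 170.3] yaw 7.4 q [ 0.42  0.36  1.48 -0.    1.3   1.86] w 77.1 F [ 0.7 -0.3 -0. ] -> slide [-0.431  0.653  0.236] turn -0.911
```

Request:
servo_tool([
  {"grip":0,"slide":[-0.05,0.08,0],"turn":-0.15},
  {"grip":0,"slide":[-0.12,0.19,0],"turn":-0.35},
  {"grip":0,"slide":[-0.21,0.33,0],"turn":-0.55},
  {"grip":0,"slide":[-0.3,0.46,0],"turn":-0.75},
  {"grip":0,"slide":[-0.38,0.58,0],"turn":-0.88},
  {"grip":0,"slide":[-0.42,0.64,0.05],"turn":-0.91},
  {"grip":0,"slide":[-0.43,0.653,0.13],"turn":-0.91},
  {"grip":0,"slide":[-0.43,0.653,0.21],"turn":-0.91},
  {"grip":0,"slide":[-0.43,0.653,0.24],"turn":-0.91},
  {"grip":0,"slide":[-0.43,0.653,0.24],"turn":-0.91},
])

```text
time: 17.4
tool_pos: [416.9, 151.3, 98.0]
tcp_rot: [0.002, 0.912, 0.41, -0.001]
wrist_force: [-0.2, 0.2, -0.0]
grip_width: 85.4
```

```bash
python3 -c "
from h import *
go(417.4,151.2,8,48.4)
p,d=arm.camera('wrist');cv2.imwrite('pics/w2.png',p)"
```

```text
t 17.40 tcp [416.9 151.3  98. ] yaw 48.4 q [ 0.08 -0.03  2.08 -0.    1.1   0.81] w 85.4 F [-0.2  0.2 -0. ] -> slide [0.002 0.001 0.3  ] turn -0.000
```

View pics/w2.png

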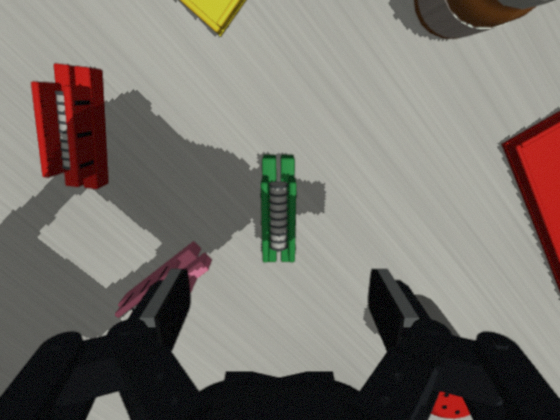

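The green clip is at (278,210), aligned with the tool and centred. The pink clip at (165,280) is clear of the fingers. I'll descend and grip.

Request:
servo_tool([
  {"grip":0.3,"slide":[0,0,0.08],"turn":0},
  {"grip":0.3,"slide":[0,0,0.18],"turn":0},
  {"grip":0.3,"slide":[0,0,0.25],"turn":0},
  {"grip":0.3,"slide":[0,0,0.29],"turn":0},
  {"grip":0.4,"slide":[0,0,0.3],"turn":0},
  {"grip":0.6,"slide":[0,0,0.3],"turn":0},
  {"grip":1,"slide":[0,0,0.3],"turn":0},
  {"grip":1,"slide":[0,0,0.3],"turn":0},
  {"grip":1,"slide":[0,0,0.3],"turn":0},
  {"grip":1,"slide":[0,0,0.3],"turn":0},
])

```text
time: 18.7
tool_pos: [418.9, 151.2, 9.9]
tcp_rot: [0.002, 0.912, 0.41, 0.001]
wrist_force: [-0.0, 0.2, 5.3]
grip_width: 23.5
```

Request:
servo_tool([
  {"grip":1,"slide":[0,0,0],"turn":0},
  {"grip":1,"slide":[0,0,-0.05],"turn":0},
  {"grip":1,"slide":[0,0,-0.15],"turn":0},
  {"grip":1,"slide":[0,0,-0.28],"turn":0},
  {"grip":1,"slide":[0,0,-0.42],"turn":0.1},
  {"grip":1,"slide":[0,0,-0.52],"turn":0.3},
  {"grip":1,"slide":[0,0,-0.55],"turn":0.5},
  {"grip":1,"slide":[0,0,-0.55],"turn":0.7},
  {"grip":1,"slide":[0,0,-0.55],"turn":0.86},
  {"grip":1,"slide":[0,0,-0.55],"turn":0.91},
])

```text
time: 19.95
tool_pos: [418.0, 151.7, 175.6]
tcp_rot: [0.002, 0.998, 0.064, 0.002]
wrist_force: [0.1, 0.3, -0.0]
grip_width: 23.4
```

```bash
python3 -c "
from h import *
go(560.9,-311.5,172,7.2)"
```

```text
t 19.95 tcp [418.  151.7 175.6] yaw 7.3 q [ 0.08 -0.14  2.01 -0.    1.27  1.52] w 23.4 F [ 0.1  0.3 -0. ] -> slide [0.275 1.592 0.02 ] turn 0.003
```

Request:
servo_tool([
  {"grip":1,"slide":[0.01,0.04,0],"turn":0},
  {"grip":1,"slide":[0.02,0.12,0],"turn":0},
  {"grip":1,"slide":[0.04,0.23,0],"turn":0},
  {"grip":1,"slide":[0.06,0.35,0],"turn":0},
  {"grip":1,"slide":[0.08,0.47,0],"turn":0},
  {"grip":1,"slide":[0.1,0.59,0],"turn":0},
  {"grip":1,"slide":[0.12,0.71,0],"turn":0},
  {"grip":1,"slide":[0.14,0.82,0],"turn":0},
  {"grip":1,"slide":[0.15,0.92,0],"turn":0},
  {"grip":1,"slide":[0.17,0.99,0],"turn":0},
])

```text
time: 21.2
tool_pos: [506.6, -138.3, 177.4]
tcp_rot: [0.002, 0.998, 0.063, 0.002]
wrist_force: [-0.0, 0.3, -0.7]
grip_width: 23.0
```

```bash
python3 -c "
from h import *
go(560.9,-311.5,15,7.2)"
```

```text
t 21.20 tcp [ 506.6 -138.3  177.4] yaw 7.3 q [-0.5   0.07  1.8  -0.    1.26  0.95] w 23.0 F [-0.   0.3 -0.7] -> slide [0.104 0.593 0.544] turn 0.002
```

Request:
servo_tool([
  {"grip":1,"slide":[0.02,0.08,0],"turn":0},
  {"grip":1,"slide":[0.04,0.2,0],"turn":0},
  {"grip":1,"slide":[0.06,0.33,0],"turn":0},
  {"grip":1,"slide":[0.08,0.45,0],"turn":0},
  {"grip":1,"slide":[0.1,0.54,0],"turn":0},
  {"grip":1,"slide":[0.104,0.59,0.05],"turn":0},
  {"grip":1,"slide":[0.104,0.593,0.15],"turn":0},
  {"grip":1,"slide":[0.104,0.593,0.25],"turn":0},
  {"grip":1,"slide":[0.104,0.593,0.32],"turn":0},
  {"grip":1,"slide":[0.104,0.593,0.35],"turn":0},
])

```text
time: 22.45
tool_pos: [560.0, -310.8, 71.9]
tcp_rot: [0.001, 0.998, 0.064, 0.001]
wrist_force: [0.0, 0.4, -0.9]
grip_width: 23.5
```

```bash
python3 -c "
from h import *
go(560.9,-311.5,15,7.2)"
```

```text
t 22.45 tcp [ 560.  -310.8   71.9] yaw 7.3 q [-0.7   0.48  1.53  0.    1.13  0.75] w 23.5 F [ 0.   0.4 -0.9] -> slide [0.002 0.002 0.19 ] turn 0.002
```

Request:
servo_tool([
  {"grip":1,"slide":[0,0,0.06],"turn":0},
  {"grip":1,"slide":[0,0,0.12],"turn":0},
  {"grip":1,"slide":[0,0,0.17],"turn":0},
  {"grip":1,"slide":[0,0,0.185],"turn":0},
  {"grip":1,"slide":[0,0,0.193],"turn":0},
  {"grip":1,"slide":[0,0,0.193],"turn":0},
  {"grip":1,"slide":[0,0,0.193],"turn":0},
  {"grip":0.6,"slide":[0,0,0.193],"turn":0},
  {"grip":0.55,"slide":[0,0,0.193],"turn":0},
  {"grip":0.55,"slide":[0,0,0.193],"turn":0},
])

```text
time: 23.7
tool_pos: [560.2, -311.0, 14.1]
tcp_rot: [0.001, 0.998, 0.064, 0.002]
wrist_force: [0.3, 0.1, 0.3]
grip_width: 38.6
```

Request:
servo_tool([
  {"grip":0.5,"slide":[0,0,0],"turn":0},
  {"grip":0.5,"slide":[0,0,0],"turn":0},
  {"grip":0.5,"slide":[0,0,-0.05],"turn":0},
  {"grip":0.5,"slide":[0,0,-0.15],"turn":0},
  {"grip":0.5,"slide":[0,0,-0.28],"turn":0},
  {"grip":0.5,"slide":[0,0,-0.42],"turn":0},
  {"grip":0.3,"slide":[-0.05,-0.05,-0.5],"turn":0},
  {"grip":0,"slide":[-0.15,-0.18,-0.5],"turn":0},
  {"grip":0,"slide":[-0.27,-0.33,-0.5],"turn":0},
  {"grip":0,"slide":[-0.35,-0.5,-0.5],"turn":0},
])

```text
time: 24.95
tool_pos: [435.4, -174.4, 164.4]
tcp_rot: [0.002, 0.998, 0.063, 0.002]
wrist_force: [0.5, 0.6, 0.9]
grip_width: 85.2
```

```bash
python3 -c "
from h import *
p,d,W=see('top')
go(435.5,-9.2,150,-9.4)
cv2.imwrite('pics/t3.png',p)"
```

```text
green_shaker_mid 0.8 [443.8, 162.1, 32.6, 23.7] bgr [47. 84. 39.] ztop 90 top rect [ 570.9 -396.2   48.2   45.9] 89.8 full [ 570.6 -395.5   50.3   47.2] 89.4 382
green_clip_mid 0.95 [195.6, 284.6, 18.0, 40.1] bgr [ 97.  91. 127.] ztop 41 top rect [303.  167.1  59.7  24.9] -3.7 full [302.  167.   81.4  25. ] -3.2 146
yellow_cup_mid 0.62 [94.9, 187.8, 37.3, 34.6] bgr [ 23. 100. 113.] ztop 65 top rect [521.4 361.3  59.7  58.3] 48.3 full [521.5 361.2  59.9  58.6] 48.3 210
yellow_cup_mid 0.58 [242.0, 126.8, 83.8, 63.7] bgr [ 34.  40. 166.] ztop 15 top rect [627.7 -16.2 169.  131.2] 80.8 full [630.3 -16.7 169.  136.5] 80.8 544
yellow_cup_mid 0.51 [345.8, 152.6, 26.4, 32.5] bgr [127. 135. 135.] ztop 41 top rect [ 589.6 -182.1   64.2   61.4] -79.5 full [ 589.6 -182.1   64.2   61.4] -79.5 217
red_shaker_mid 0.79 [273.0, 226.6, 21.9, 27.8] bgr [ 32.  37. 146.] ztop 87 top rect [434.6  -8.5  48.5  47. ] 23.9 full [434.9  -9.2  49.5  49.1] 89.5 429
red_clip_mid 0.57 [134.1, 265.6, 29.9, 31.2] bgr [ 45.  50. 116.] ztop 41 top rect [354.5 290.8  60.2  25.2] 41.3 full [354.5 290.6  84.5  25.7] 40.9
[... 386 characters left out ...]
p 16 top rect [521.1 363.  171.  132.8] -81.8 full [521.1 363.  171.  132.8] -81.8 630
tray_red 0.74 [239.9, 126.3, 87.0, 67.7] bgr [ 35.  41. 164.] ztop 16 top rect [628.1 -15.9 170.4 131.8] 80.7 full [628.1 -15.9 170.4 131.8] 80.7 595
jar_mid 0.63 [180.2, 152.0, 26.4, 31.4] bgr [119. 125. 130.] ztop 87 top rect [600.7 183.5  47.8  45.6] -20.4 full [599.6 183.3  49.8  46.6] -20.4 399
ramekin_mid 0.87 [343.0, 152.6, 32.9, 32.9] bgr [126. 135. 135.] ztop 41 top rect [ 589.3 -181.7   64.8   63.3] 89.8 full [ 589.3 -181.7   64.8   63.3] 89.8 239
t 25.50 tcp [ 437.  -175.8  163.6] yaw 7.3 q [-0.64 -0.05  1.96 -0.    1.23  0.8 ] w 85.6 F [-0.3  0.9 -0.3] -> slide [ 0.065 -0.552  0.044] turn 0.370
```

View pics/t3.png

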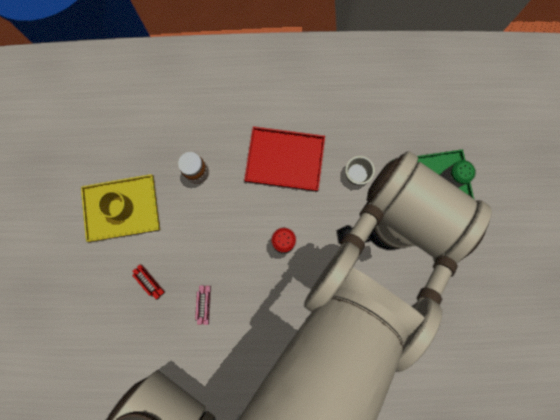

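The cup (115,207) and green shaker (462,172) are in their trays. The arm hides the green clip, so I'll move above the red shaker and check the clip before touching anything red.

Request:
servo_tool([
  {"grip":0,"slide":[0.01,-0.08,0],"turn":0.05},
  {"grip":0,"slide":[0.03,-0.2,0],"turn":0.15},
  {"grip":0,"slide":[0.04,-0.33,0],"turn":0.25},
  {"grip":0,"slide":[0.05,-0.44,0],"turn":0.34},
  {"grip":0,"slide":[0.065,-0.53,0],"turn":0.37},
  {"grip":0,"slide":[0.065,-0.552,0],"turn":0.37},
  {"grip":0,"slide":[0.065,-0.552,0.02],"turn":0.37},
  {"grip":0,"slide":[0.065,-0.552,0.04],"turn":0.37},
  {"grip":0,"slide":[0.065,-0.552,0.04],"turn":0.37},
  {"grip":0,"slide":[0.065,-0.552,0.04],"turn":0.37},
], force=50)

```text
time: 26.75
tool_pos: [435.5, -9.6, 151.0]
tcp_rot: [0.001, 0.997, -0.082, 0.002]
wrist_force: [-0.2, 0.7, 0.8]
grip_width: 85.8
```

```bash
python3 -c "
from h import *
p,d,W=see('top',['green_clip_mid','green_shaker_mid'])
go(435.2,-9,33,-9.4)
see('scene',['green_clip_mid'])
cv2.imwrite('pics/t4.png',cv2.resize(p[130:280,250:500],None,fx=3,fy=3))"
```

```text
green_clip_mid 0.57 [403.3, 167.4, 23.5, 33.4] bgr [44. 75. 38.] ztop 45 top rect [ 560.6 -310.4   60.2   26.2] 7.3 full [ 560.3 -310.6   84.3   26.2] 7.7 174
green_shaker_mid 0.96 [440.7, 161.7, 35.5, 27.2] bgr [44. 74. 39.] ztop 90 top rect [ 572.3 -396.5   48.4   47.5] -50.8 full [ 572.  -395.4   50.9   48.4] -65.3 397
green_shaker_mid 0.5 [343.7, 154.7, 28.4, 31.2] bgr [124. 132. 132.] ztop 41 top rect [ 589.4 -182.8   64.7   62.7] -45.6 full [ 589.4 -182.8   64.7   62.7] -45.6 226
t 26.90 tcp [435.6  -9.4 151.3] yaw -9.4 q [-0.3  -0.14  2.06 -0.    1.22  1.44] w 85.5 F [-0.2 -0.1 -1. ] -> slide [-0.003 -0.002  0.394] turn -0.000
green_clip_mid 0.67 [160.3, 311.5, 40.0, 35.2] bgr [24. 52. 15.] ztop 45 top rect [ 561.8 -311.    60.5   25.8] 7.4 full [ 561.3 -311.1   86.7   26.1] 7.7 166
```

View pics/t4.png

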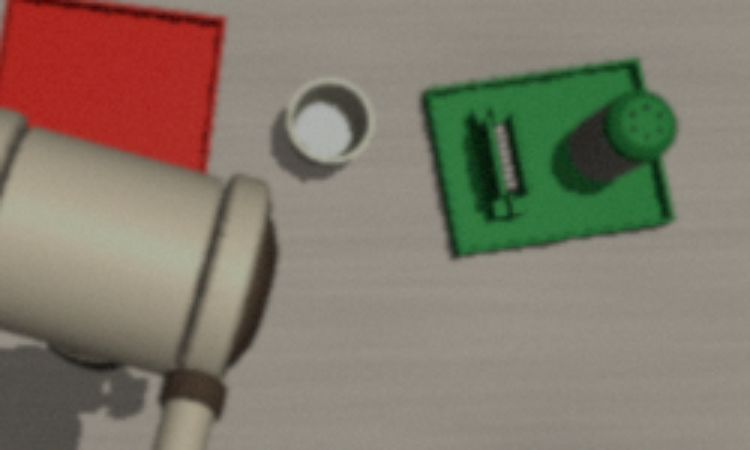

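The green clip (crop 497,165) and green shaker both stand in the green tray, at heights 4 mm above their table values. Now the red shaker.

Request:
servo_tool([
  {"grip":0,"slide":[0,0,0.1],"turn":0},
  {"grip":0,"slide":[0,0,0.2],"turn":0},
  {"grip":0,"slide":[0,0,0.3],"turn":0},
  {"grip":0,"slide":[0,0,0.37],"turn":0},
  {"grip":0,"slide":[0,0,0.395],"turn":0},
  {"grip":0,"slide":[0,0,0.395],"turn":0},
  {"grip":0.4,"slide":[0,0,0.395],"turn":0},
  {"grip":1,"slide":[0,0,0.395],"turn":0},
  {"grip":1,"slide":[0,0,0.395],"turn":0},
  {"grip":1,"slide":[0,0,0.395],"turn":0},
])

```text
time: 28.25
tool_pos: [437.1, -10.0, 33.9]
tcp_rot: [0.002, 0.997, -0.082, 0.003]
wrist_force: [-0.7, 0.2, 5.8]
grip_width: 50.8
```

Request:
servo_tool([
  {"grip":1,"slide":[0,0,0],"turn":0},
  {"grip":1,"slide":[0,0,-0.05],"turn":0},
  {"grip":1,"slide":[0,0,-0.13],"turn":0},
  {"grip":1,"slide":[0,0,-0.22],"turn":0},
  {"grip":1,"slide":[0,0,-0.3],"turn":0},
  {"grip":1,"slide":[0,0,-0.36],"turn":0},
  {"grip":1,"slide":[0.05,0,-0.4],"turn":0},
  {"grip":1,"slide":[0.12,0.01,-0.4],"turn":0},
  {"grip":1,"slide":[0.2,0.02,-0.4],"turn":0},
  {"grip":1,"slide":[0.25,0.03,-0.4],"turn":0},
])

```text
time: 29.5
tool_pos: [509.6, -30.8, 155.1]
tcp_rot: [0.002, 0.997, -0.082, 0.003]
wrist_force: [0.0, 0.2, -1.5]
grip_width: 50.6
```

```bash
python3 -c "
from h import *
go(621.1,-57.4,39,-9.4)"
```

```text
t 29.50 tcp [509.6 -30.8 155.1] yaw -9.4 q [-0.3   0.06  1.86 -0.    1.21  1.44] w 50.6 F [ 0.   0.2 -1.5] -> slide [0.378 0.026 0.39 ] turn 0.000
```

Request:
servo_tool([
  {"grip":1,"slide":[0.08,0.01,0],"turn":0},
  {"grip":1,"slide":[0.2,0.02,0],"turn":0},
  {"grip":1,"slide":[0.31,0.026,0],"turn":0},
  {"grip":1,"slide":[0.37,0.026,0.03],"turn":0},
  {"grip":1,"slide":[0.378,0.026,0.12],"turn":0},
  {"grip":1,"slide":[0.378,0.026,0.22],"turn":0},
  {"grip":1,"slide":[0.378,0.026,0.31],"turn":0},
  {"grip":1,"slide":[0.378,0.026,0.36],"turn":0},
  {"grip":1,"slide":[0.378,0.026,0.385],"turn":0},
  {"grip":1,"slide":[0.378,0.026,0.39],"turn":0},
])

```text
time: 30.75
tool_pos: [621.3, -57.5, 39.5]
tcp_rot: [0.002, 0.997, -0.082, 0.004]
wrist_force: [0.3, -1.1, -1.4]
grip_width: 50.7
```

Request:
servo_tool([
  {"grip":1,"slide":[0,0,0],"turn":0},
  {"grip":0.3,"slide":[0,0,0],"turn":0},
  {"grip":0.2,"slide":[0,0,0],"turn":0},
  {"grip":0.2,"slide":[0,0,0],"turn":0},
  {"grip":0.2,"slide":[0,0,0],"turn":0},
  {"grip":0.2,"slide":[0,0,-0.05],"turn":0},
  {"grip":0.2,"slide":[0,0,-0.15],"turn":0},
  {"grip":0.2,"slide":[0,0,-0.28],"turn":0},
  {"grip":0,"slide":[0,0,-0.42],"turn":0},
  {"grip":0,"slide":[0,0,-0.5],"turn":0},
])

```text
time: 32.0
tool_pos: [621.5, -57.3, 193.7]
tcp_rot: [0.002, 0.997, -0.082, 0.006]
wrist_force: [0.8, -0.2, -0.6]
grip_width: 85.9
```

```bash
python3 -c "
from h import *
see('scene',['red_shaker_mid'])
go(354.6,290.5,186,41.4)"
```

```text
red_shaker_mid 0.7 [277.0, 252.9, 20.7, 37.1] bgr [21. 23. 86.] ztop 90 top rect [622.2 -59.8  50.3  47.1] -42.7 full [622.7 -60.1  50.4  49.3] 86.0 348
t 32.10 tcp [622.6 -57.6 194.5] yaw -9.4 q [-0.28  0.3   1.5  -0.    1.32  1.45] w 85.1 F [0.8 0.1 0.8] -> slide [-1.071 -0.999  0.008] turn -1.128
```

Request:
servo_tool([
  {"grip":0,"slide":[-0.03,-0.03,0],"turn":-0.05},
  {"grip":0,"slide":[-0.08,-0.08,0],"turn":-0.15},
  {"grip":0,"slide":[-0.15,-0.14,0],"turn":-0.3},
  {"grip":0,"slide":[-0.23,-0.21,0],"turn":-0.45},
  {"grip":0,"slide":[-0.32,-0.3,0],"turn":-0.6},
  {"grip":0,"slide":[-0.42,-0.39,0],"turn":-0.7},
  {"grip":0,"slide":[-0.52,-0.49,0],"turn":-0.8},
  {"grip":0,"slide":[-0.62,-0.58,0],"turn":-0.9},
  {"grip":0,"slide":[-0.72,-0.67,0],"turn":-0.95},
  {"grip":0,"slide":[-0.8,-0.75,0],"turn":-1},
])

```text
time: 33.35
tool_pos: [419.8, 204.7, 188.2]
tcp_rot: [0.005, 0.952, 0.307, 0.005]
wrist_force: [0.1, -0.9, 0.0]
grip_width: 85.7
```

```bash
python3 -c "
from h import *
go(354.6,290.5,98,41.4)"
```

```text
t 33.35 tcp [419.8 204.7 188.2] yaw 35.8 q [ 0.2  -0.1   1.95 -0.01  1.28  1.15] w 85.7 F [ 0.1 -0.9  0. ] -> slide [-0.011 -0.363  0.296] turn -0.124
```

Request:
servo_tool([
  {"grip":0,"slide":[0,-0.12,0],"turn":-0.06},
  {"grip":0,"slide":[-0.01,-0.26,0],"turn":-0.12},
  {"grip":0,"slide":[-0.01,-0.35,0.02],"turn":-0.125},
  {"grip":0,"slide":[-0.011,-0.363,0.1],"turn":-0.125},
  {"grip":0,"slide":[-0.011,-0.363,0.2],"turn":-0.125},
  {"grip":0,"slide":[-0.011,-0.363,0.27],"turn":-0.125},
  {"grip":0,"slide":[-0.011,-0.363,0.296],"turn":-0.125},
  {"grip":0.3,"slide":[-0.011,-0.363,0.296],"turn":-0.125},
  {"grip":0.3,"slide":[-0.011,-0.363,0.296],"turn":-0.125},
  {"grip":0.3,"slide":[-0.011,-0.363,0.296],"turn":-0.125},
])

```text
time: 34.6
tool_pos: [355.1, 290.8, 98.9]
tcp_rot: [0.005, 0.935, 0.354, 0.005]
wrist_force: [0.9, -0.7, -0.0]
grip_width: 60.0
```

```bash
python3 -c "
from h import *
go(354.6,290.5,8,41.4)
p,d=arm.camera('wrist');cv2.imwrite('pics/w3.png',p)"
```

```text
t 34.60 tcp [355.1 290.8  98.9] yaw 41.4 q [ 0.43  0.    2.04 -0.01  1.09  1.28] w 60.0 F [ 0.9 -0.7 -0. ] -> slide [-0.004 -0.004  0.303] turn 0.001
```

View pics/w3.png

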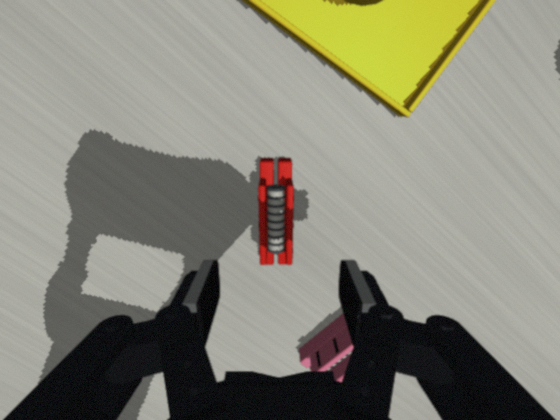

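The red clip is centred at (276,210) and aligned. The pink clip at (330,350) is clear. I'll grip and lift.

Request:
servo_tool([
  {"grip":0.3,"slide":[0,0,0.08],"turn":0},
  {"grip":0.3,"slide":[0,0,0.18],"turn":0},
  {"grip":0.3,"slide":[0,0,0.25],"turn":0},
  {"grip":0.3,"slide":[0,0,0.29],"turn":0},
  {"grip":0.4,"slide":[0,0,0.3],"turn":0},
  {"grip":0.6,"slide":[0,0,0.3],"turn":0},
  {"grip":1,"slide":[0,0,0.3],"turn":0},
  {"grip":1,"slide":[0,0,0.3],"turn":0},
  {"grip":1,"slide":[0,0,0.3],"turn":0},
  {"grip":1,"slide":[0,0,0.3],"turn":0},
], force=35)

```text
time: 35.9
tool_pos: [357.1, 290.7, 9.8]
tcp_rot: [0.005, 0.935, 0.354, 0.006]
wrist_force: [-0.0, 0.5, 7.2]
grip_width: 23.8
```

Request:
servo_tool([
  {"grip":1,"slide":[0,0,0],"turn":0},
  {"grip":1,"slide":[0,0,-0.05],"turn":0},
  {"grip":1,"slide":[0,0,-0.15],"turn":0},
  {"grip":1,"slide":[0,0,-0.28],"turn":0},
  {"grip":1,"slide":[0,0,-0.42],"turn":0.1},
  {"grip":1,"slide":[0,0,-0.52],"turn":0.3},
  {"grip":1,"slide":[0,0.02,-0.55],"turn":0.5},
  {"grip":1,"slide":[0,0.08,-0.55],"turn":0.7},
  {"grip":1,"slide":[0,0.18,-0.55],"turn":0.9},
  {"grip":1,"slide":[0,0.3,-0.55],"turn":1},
])

```text
time: 37.15
tool_pos: [414.4, 223.5, 176.8]
tcp_rot: [0.002, 0.999, -0.032, 0.008]
wrist_force: [-0.6, -0.4, -0.2]
grip_width: 23.6
```

```bash
python3 -c "
from h import *
go(634.9,25.4,172,-9.4)"
```

```text
t 37.15 tcp [414.4 223.5 176.8] yaw -3.7 q [ 0.24 -0.08  1.95 -0.01  1.25  1.88] w 23.6 F [-0.6 -0.4 -0.2] -> slide [0.776 0.612 0.031] turn 0.127
```

Request:
servo_tool([
  {"grip":1,"slide":[0.04,0.03,0],"turn":0.03},
  {"grip":1,"slide":[0.12,0.1,0],"turn":0.06},
  {"grip":1,"slide":[0.23,0.18,0],"turn":0.1},
  {"grip":1,"slide":[0.35,0.28,0],"turn":0.127},
  {"grip":1,"slide":[0.48,0.38,0],"turn":0.127},
  {"grip":1,"slide":[0.6,0.47,0],"turn":0.127},
  {"grip":1,"slide":[0.69,0.55,0],"turn":0.127},
  {"grip":1,"slide":[0.75,0.6,0],"turn":0.127},
  {"grip":1,"slide":[0.776,0.612,0],"turn":0.127},
  {"grip":1,"slide":[0.776,0.612,0],"turn":0.127},
])

```text
time: 38.4
tool_pos: [634.7, 26.0, 181.3]
tcp_rot: [0.002, 0.997, -0.082, 0.008]
wrist_force: [-0.2, 0.4, -0.7]
grip_width: 23.6
```

```bash
python3 -c "
from h import *
go(634.9,25.4,14,-9.4)"
```

```text
t 38.40 tcp [634.7  26.  181.3] yaw -9.4 q [-0.15  0.34  1.48 -0.    1.3   1.59] w 23.6 F [-0.2  0.4 -0.7] -> slide [-0.008  0.001  0.558] turn 0.001
```

Request:
servo_tool([
  {"grip":1,"slide":[0,0,0.08],"turn":0},
  {"grip":1,"slide":[-0.002,0,0.2],"turn":0},
  {"grip":1,"slide":[-0.004,0,0.32],"turn":0},
  {"grip":1,"slide":[-0.006,0,0.42],"turn":0},
  {"grip":1,"slide":[-0.008,0,0.49],"turn":0},
  {"grip":1,"slide":[-0.008,0,0.53],"turn":0},
  {"grip":1,"slide":[-0.008,0,0.55],"turn":0},
  {"grip":1,"slide":[-0.008,0,0.557],"turn":0},
  {"grip":1,"slide":[-0.008,0,0.557],"turn":0},
  {"grip":1,"slide":[-0.008,0,0.557],"turn":0},
])

```text
time: 39.65
tool_pos: [635.5, 25.6, 14.9]
tcp_rot: [0.002, 0.997, -0.082, 0.008]
wrist_force: [0.6, 0.0, -0.2]
grip_width: 23.4
```

Request:
servo_tool([
  {"grip":0.6,"slide":[0,0,0],"turn":0},
  {"grip":0.55,"slide":[0,0,0],"turn":0},
  {"grip":0.5,"slide":[0,0,0],"turn":0},
  {"grip":0.5,"slide":[0,0,0],"turn":0},
  {"grip":0.5,"slide":[0,0,-0.05],"turn":0},
  {"grip":0.5,"slide":[0,0,-0.15],"turn":0},
  {"grip":0.5,"slide":[0,0,-0.28],"turn":0},
  {"grip":0.5,"slide":[0,0,-0.42],"turn":0},
  {"grip":0.5,"slide":[0,0,-0.55],"turn":0},
  {"grip":0.5,"slide":[0,0,-0.6],"turn":0},
])

```text
time: 40.9
tool_pos: [634.1, 26.2, 199.1]
tcp_rot: [0.002, 0.997, -0.082, 0.012]
wrist_force: [0.1, -0.3, -0.2]
grip_width: 42.8
```

Request:
servo_tool([
  {"grip":0.5,"slide":[-0.1,0,0],"turn":0},
  {"grip":0.5,"slide":[-0.2,0,0],"turn":0},
  {"grip":0.5,"slide":[-0.3,0,0],"turn":0},
  {"grip":0.5,"slide":[-0.42,0,0],"turn":0},
  {"grip":0.5,"slide":[-0.54,0,0],"turn":0},
  {"grip":0.5,"slide":[-0.66,0,0],"turn":0},
  {"grip":0.5,"slide":[-0.75,0,0],"turn":0},
  {"grip":0.5,"slide":[-0.8,0,0],"turn":0},
  {"grip":0.5,"slide":[-0.8,0,0],"turn":0},
  {"grip":0.5,"slide":[-0.8,0,0],"turn":0},
])

```text
time: 42.15
tool_pos: [397.7, 65.1, 193.4]
tcp_rot: [0.002, 0.997, -0.082, 0.012]
wrist_force: [-0.6, -0.6, -0.0]
grip_width: 42.4
```

```bash
python3 -c "
from h import *
p,d,W=see('top')
cv2.imwrite('pics/t5.png',p)"
```

```text
green_shaker_mid 0.92 [439.3, 160.9, 36.8, 26.3] bgr [45. 75. 40.] ztop 90 top rect [ 572.6 -395.8   48.4   47.2] -82.0 full [ 572.3 -395.3   50.6   50.2] -89.8 399
green_clip_mid 0.81 [193.1, 285.9, 17.1, 37.2] bgr [67. 61. 93.] ztop 41 top rect [303.1 166.5  58.9  24.2] -1.2 full [299.6 166.7  77.5  24.8] -2.5 154
green_clip_mid 0.75 [405.5, 165.2, 22.6, 32.7] bgr [45. 75. 39.] ztop 45 top rect [ 560.7 -311.    59.4   25.5] 7.0 full [ 560.7 -310.7   84.9   26. ] 7.1 169
green_clip_mid 0.41 [292.9, 139.9, 19.2, 32.1] bgr [ 28.  33. 119.] ztop 90 top rect [621.3 -57.   48.9  48.9] -77.3 full [621.2 -56.7  52.   48.9] -0.7 411
yellow_cup_mid 0.86 [96.2, 187.4, 36.0, 33.4] bgr [ 22.  98. 111.] ztop 64 top rect [521.5 361.4  58.4  58.2] 49.2 full [521.4 361.2  59.1  58.1] 48.0 209
red_shaker_mid 0.85 [294.5, 139.1, 19.2, 31.6] bgr [ 28.  33. 120.] ztop 90 top rect [620.8 -57.4  49.   47.9] 56.6 full [621.  -56.6  51.7  48.8] -2.0 404
red_clip_mid 0.95 [260.1, 138.6, 13.7, 37.2] bgr [ 41.  46. 124.] ztop 45 top rect [633.4  25.5  59.4  24.6] -8.3 full [633.1  25.6  83.7  24.7] -9.6 135
t
[... 227 characters left out ...]
p 16 top rect [513.5 286.9 347.  164.4] 84.2 full [513.5 286.9 347.  164.4] 84.2 601
tray_red 0.67 [244.3, 126.5, 79.7, 67.7] bgr [ 32.  38. 153.] ztop 16 top rect [628.  -16.  170.4 131.5] 80.8 full [628.  -16.  170.4 131.5] 80.8 532
jar_mid 0.84 [177.1, 152.4, 30.4, 32.8] bgr [118. 124. 129.] ztop 87 top rect [602.2 185.2  50.   48. ] 44.3 full [601.3 185.   51.5  49.4] -89.4 428
ramekin_mid 0.85 [345.2, 151.8, 28.9, 31.3] bgr [124. 133. 133.] ztop 41 top rect [ 590.3 -181.6   64.3   63.2] -61.6 full [ 590.3 -181.6   64.3   63.2] -61.6 233
ramekin_mid 0.7 [291.8, 137.2, 21.8, 34.5] bgr [ 28.  33. 119.] ztop 90 top rect [621.  -57.6  49.   48.6] 56.6 full [620.7 -57.5  51.3  49.4] -35.3 408
```

View pics/t5.png

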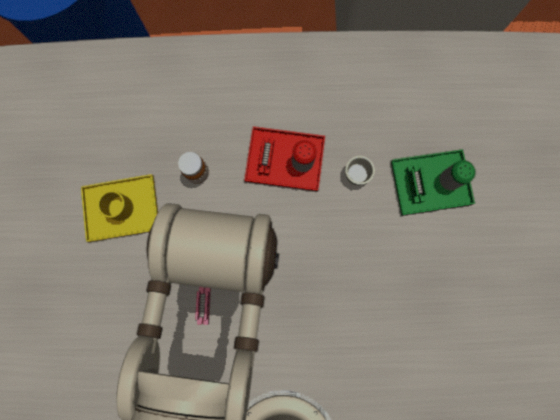

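The final view shows all five things standing in their own trays: cup (115,207), red clip (266,156), red shaker (303,152), green clip (417,184) and green shaker (462,172). The jar, ramekin and pink clip are unmoved, and the arm is clear.

```bash
python3 -c "
from h import *
print(arm.finish_job())"
```

```text
the job is handed in; nothing more can be done
None
```

I put all five things away in their own trays and handed the job in at about 43 s on the robot's clock. The order was green shaker, yellow cup, green clip, then red shaker and red clip. I checked that the green and yellow things were in place before touching anything red.

- **Placement:** In the last top view, each thing sits within about 45 mm of its tray's centre. Each one's top reads 3–4 mm higher than it did on the table, so they are upright on the tray floors.
- **Bystanders:** The jar and ramekin read within about 2 mm of where they started, and the pink clip was not touched. The arm partly covers the pink clip in the last view, so its reading there is less exact.
- **Disagreements:** The networks gave some false labels, such as the red shaker as a clip or ramekin and the pink clip as the green one. I settled these by colour and height.
- **Tray reading:** One late outline of the yellow tray was wrong because the region took in something outside the tray. The earlier readings of that tray agreed with each other.
- **Not checked:** I took no further look between that last top view and handing in, and the hand-in gives no verdict.

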